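Scoop the castor balls out of the off-cuts

ROBOT

A 6-joint arm with a two-finger parallel gripper is mounted at the origin on the work surface. World frame = base frame: x ahead of the robot, y to its left, z up, the work surface at z = 0. Lengths are in m, angles in rad, forces in N, time in s.
With the tool pointing down it reaches from about 0.275 to 0.875 m from the base axis. Payload 12.5 kg.
Tool frame: the origin (TCP) lies on the centre line of the jaws, within the pads' length; the fingertips stand r.finger_overhang ahead of it and the grasp point (between the pads) lies 3 mm ahead of it (r.finger_overhang is the distance from the TCP to the fingertips, in m); z points along the fingers, y is the line along which they close (so a half turn about z gives the same grasp; the last joint's range is limited). The gripper opens to 85 mm and grips with 20 to 120 N. Pads are 22 mm wide; open, the fingers measure 114 mm over their backs; the gripper's body (76 mm by 85 mm) begins 54 mm behind the grasp point. The pads swing forward as they close: fully open they stand 13 mm farther back than shut.
Start: joints at [1.142, 0.351, 1.652, -0, 1.139, -0.085], TCP at [0.185, 0.518, 0.253] pointing down, gripper open.
Joint ranges: [-2.75, 2.75], [-0.79, 2.1], [0.01, 2.65], [-1.57, 4.71], [0.07, 3.14], [-2.87, 2.87]. Speed limits (rad/s): [2.22, 2.22, 2.79, 3.14, 3.14, 3.14].

INTERFACE

Orientations are given as a unit quaternion [x, y, z, w].
In Python, from cell import r, optics gives the robot as it stands. The module is installed in compiled form; this text tells all that it offers. Calls block until the motion is done:
- r.move_to(position, orientation): joint-space move of the TCP to a pose.
- r.move_linear(position, rot=None, vel=0.15): straight line of the TCP; rot=None keeps the orientation; vel is the mean speed in m/s.
- r.set_joints(angles): joint-space move.
- r.set_gripper(opening, squeeze=None): opening from 0.0 (shut) to 1.0 (fully open); squeeze is the grip in N (None keeps the last); returns when the fingers have stopped.
- r.sleep(seconds).
- r.inverse_kinematics(position, orientation): joint angles nearest the present ones, or None.
- optics.get_image(name): name is "scene" or "top" or "wrist"; returns a dict with "pixels" (384x512x3 uint8, red, green, blue), "depth" (384x512 float32, m along the optical axis (not along the pixel's ray), 0 where there is no reading), "fx", "fy", "cx", "cy" (pixels), "camera_from_world" (4x4, takes a point from world to camera coordinates); the wrist camera has in their place "mount" (4x4, takes a point from camera to tool coordinates, whose origin is the TCP and whose axes are the flange's). Camera axes: x right, y down, z forward; pixel columns grow to the right and rows downward; lengths in m; the calibration is good to about 2 mm. A picture is of the moment at which its call begins: read the wrist's pose just before it.
A pose or a line that the arm cannot do raises r.PlanningError and nothing moves.
- r.hand_in(): hands the job in; it is judged then, once.
Readings, each from a call of its own:
- r.current_t(): time.
- r.current_q(): joint angles.
- r.current_qvel(): joint speeds.
- r.current_effort(): joint torques, N m.
- r.current_tool_pos(): TCP position.
- r.current_ee_rot(): TCP orientation.
- r.current_contact_force(): force on the tool from outside, world axes, zero at the start.
- r.current_torque(): the same for the moment, N m.
- r.current_opening(): opening from 0.0 (shut) to 1.0 (fully open).
- r.current_finger_force(): force on a finger pad.
Only numpy, scipy, OpenCV 4.12 (cv2) and the standard library are available. Lean on these libraries where they do the work, as an engineer would, in place of code of your own. Each camera call takes 0.05 s, during which the arm holds its last target. There are 200 camera calls.

TASK

Steel pin off-cuts have got among the castor balls in the grey trough: take the wire scoop from its sloping rest, scoop up all three orange balls with it so that the off-cuts fall back through the wires into the trough, and tip the balls into the blue tray. Then lay the scoop back on its rest as it was, nose down against the lip, and let go. Never touch the balls with the gripper, let no off-cut get into the blue tray, and do not run into the post or shift anything else on the bench.

Things in the scene. Friction and masses are not known exactly. Their poses are not given: they have to be found in the camera images.
- trough: Fixed grey trough holding the mix, outside 297 (x) x 152 (y) x 50 mm high, walls and floor 6 mm thick (inside 285 x 140 mm, floor at z = 6 mm). Origin: centre of its underside; +x to the end away from the robot, z up. At the start balls and off-cuts lie on its floor between x = -142 and +27 mm; the rest of its far end is empty.
- bin: Fixed blue open receiving tray, outside 150 (x) x 166 (y) x 50 mm high, walls and floor 6 mm. Origin: centre of its underside, z up, +x away from the robot.
- rest: Fixed aluminium scoop rest: a board 116 (down the slope) x 134 mm wide, sloping 30 degrees down towards its own -x, which points roughly to the robot; a lip 14 mm high along the low edge stops the scoop from sliding off. Origin: centre of its underside on the table, z up. It and the blue tray may stand on either side of the trough.
- rest_seat (a point): Point on the middle of the sloping board's top face, 55 mm above the table. The parked scoop's origin lies here within a few mm. Its axes are those of rest (z straight up).
- scoop: Loose wire scoop with an upright red handle, about 180 g. Origin: centre of the underside of its wire bed; z square to the bed, -x to the open nose, y across. The bed is six 4 mm wires along x, 19 mm apart (15 mm gaps, y = -47.5 to 47.5 mm). Starts on the rest, nose against the lip, bed flat on the sloping board, so its z axis leans 30 degrees towards its nose.
- scoop_nose (a point): Middle of the scoop's open nose: x = -47, y = 0, z = 2 mm in the scoop's frame; the bed wires' tips end here. Side guard wires, at y = +-58.5 mm and z = 20 mm, flare to 65 mm either side at the nose. The nose has no wall: balls roll in and out over it.
- scoop_back (a point): Top middle of the scoop's back fence: x = 47, y = 0, z = 28 mm in the scoop's frame. The bed wires turn up here to a cross wire; the fence's outer face is at x = 49 mm, 117 mm wide.
- scoop_grip (a point): Centre of the red handle's gripping length: x = 15, y = 0, z = 95 mm in the scoop's frame. The handle is flat-sided, 18 mm (y) x 28 mm (x), stands square to the bed from z = 56 to 128 mm. Squeeze it across y.
- post: Fixed bystander: slim steel instrument post, base disc 56 mm wide and 12 mm high, pole 16 mm thick and 300 mm tall, with a black 24 mm wide block near the top. Origin: centre of its underside. It stands between the trough and whichever of tray and rest is on that side; do not run into it.
- ball0: Smooth, slippery orange plastic castor ball (friction about 0.15), 36 mm in diameter, about 30 g, loose in the trough; a good part. Origin: its centre. It rolls freely.
- ball1: Smooth, slippery orange plastic castor ball (friction about 0.15), 36 mm in diameter, about 30 g, loose in the trough; a good part. Origin: its centre. It rolls freely.
- ball2: Smooth, slippery orange plastic castor ball (friction about 0.15), 36 mm in diameter, about 30 g, loose in the trough; a good part. Origin: its centre. It rolls freely.
- chip0: Dark steel pin off-cut, a cylinder 10 mm in diameter and 10 mm long, 10 g, loose in the trough; scrap, falls through the scoop's gaps. Origin: its centre, x along its axis.
- chip1: Dark steel pin off-cut, a cylinder 10 mm in diameter and 10 mm long, 10 g, loose in the trough; scrap, falls through the scoop's gaps. Origin: its centre, x along its axis.
- chip2: Dark steel pin off-cut, a cylinder 10 mm in diameter and 10 mm long, 10 g, loose in the trough; scrap, falls through the scoop's gaps. Origin: its centre, x along its axis.
- chip3: Dark steel pin off-cut, a cylinder 10 mm in diameter and 10 mm long, 10 g, loose in the trough; scrap, falls through the scoop's gaps. Origin: its centre, x along its axis.
- motor: Loose bystander: black and silver square stepper motor, 42 x 42 mm, 40 mm high, shaft up to 60 mm. Origin: centre of its underside. Leave it where it is.
- wheel: Loose bystander: black rubber wheel lying flat, 56 mm wide, 22 mm high. Origin: centre of its underside. Leave it where it is.
- bearing: Loose bystander: steel bearing ring lying flat, 52 mm wide, 14 mm high. Origin: centre of its underside. Leave it where it is.
- mug: Loose bystander: blue mug, 80 mm wide, 90 mm high. Origin: centre of its underside. Leave it where it is.
- driver: Loose bystander: green-handled screwdriver, 190 mm long, lying down. Origin: centre of its underside. Leave it where it is.
- bracket: Loose bystander: aluminium angle bracket, 60 x 50 mm, 54 mm high. Origin: centre of its underside. Leave it where it is.
Not all that is in view belongs to the job. Leave any pink or turquoise look-alike of the ball1 alone.

How it is judged:
By the outcome, as a careful person would: the job done as asked, in the order asked, and still so for the second after the job is handed in, with the robot touching nothing.
It also fails if it takes over 72 s, if anything falls off the work surface, if the arm or the gripper's body presses on something with over 40 N, if the wrist force passes 120 N, or if a joint passes its speed limit or range.

## Working session

There is one attempt and no reset: what is moved stays moved. The work goes in short steps, each a Python script; the robot and the scene stay as the last script left them, time stands still between calls to the robot, and variables do not carry over. Pictures are saved under pics/ and viewed, at most 10 in all, crops included, and the job is handed in when it is done.

```bash
mkdir -p pics; cat > h.py <<'E'
import numpy as np, cv2
from cell import r, optics
from scipy.spatial.transform import Rotation as R
def cloud(im):
    d=im["depth"]; v,u=np.mgrid[:d.shape[0],:d.shape[1]]
    P=np.stack([(u-im["cx"])/im["fx"]*d,(v-im["cy"])/im["fy"]*d,d],-1)
    T=np.linalg.inv(im["camera_from_world"])
    W=P@T[:3,:3].T+T[:3,3]; W[d==0]=np.nan
    return W
def save(im,name,crop=None,s=1):
    p=im["pixels"][...,::-1]
    if crop: p=p[crop[1]:crop[3],crop[0]:crop[2]]
    cv2.imwrite("pics/"+name,cv2.resize(p,None,fx=s,fy=s,interpolation=cv2.INTER_CUBIC))
E
python3 - <<'E'
from h import *
for n in("top","scene"):
    im=optics.get_image(n); save(im,n+"0.png",s=1.5); np.save(n+".npy",cloud(im)); np.save(n+"_px.npy",im["pixels"])
    print(n,im["camera_from_world"].round(3).tolist(),im["fx"])
print(r.finger_overhang,r.current_t(),r.current_ee_rot(),r.current_opening())
E
```

```text
top [[0.024, -1.0, 0.008, -0.025], [-0.995, -0.024, -0.1, 0.578], [0.101, -0.006, -0.995, 0.954], [0.0, 0.0, 0.0, 1.0]] 418.4127662648993
scene [[-0.61, 0.792, 0.021, 0.347], [0.505, 0.409, -0.76, -0.189], [-0.611, -0.453, -0.649, 1.679], [0.0, 0.0, 0.0, 1.0]] 484.3836242543404
0.022 0.1 [ 1.71054814e-01  9.85261380e-01 -4.98117838e-04 -1.25344590e-04] 1.0027041288599692
```

View pics/top0.png

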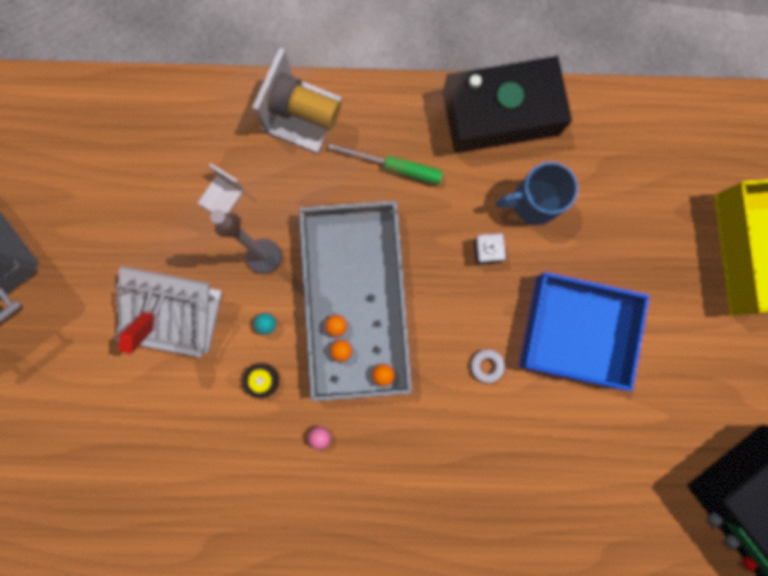

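View pics/scene0.png

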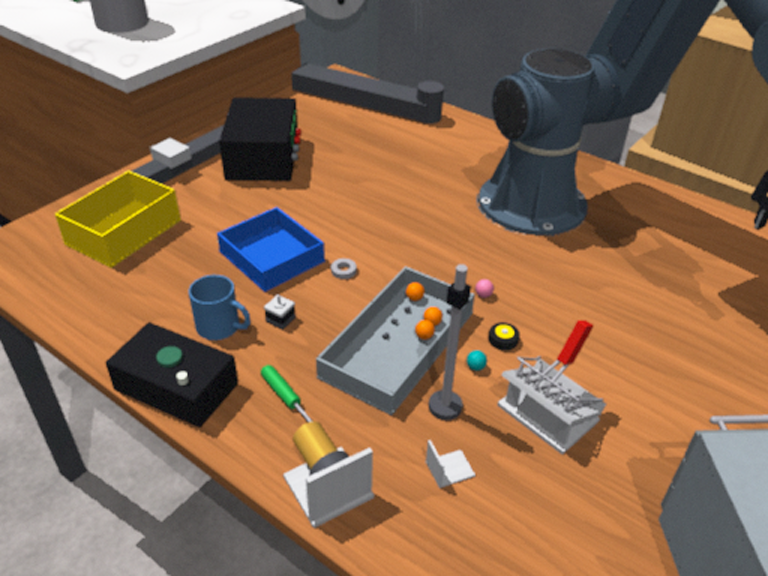

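The top view (1.5x pixels) shows the trough at (355,300), the tray at (586,332), and the rest with the scoop at (168,312). The post base is at (263,256), with its head leaning to (228,222). The orange balls are at (336,326), (341,351) and (384,375).

```bash
python3 - <<'E'
from h import *
W=np.load("top.npy"); px=np.load("top_px.npy").astype(int)
def rect(m,name):
    P=W[m]; c,s,a=cv2.minAreaRect((P[:,:2]*1000).astype(np.float32)); print(name,len(P),np.round(c,1),np.round(s,1),round(a,1),"z",P[:,2].min().round(3),P[:,2].max().round(3))
R_,G,B=px[...,0],px[...,1],px[...,2]
v,u=np.mgrid[:384,:512]; U=u*1.5;V=v*1.5
reg=lambda a,b,c,d:(U>a)&(U<c)&(V>b)&(V<d)
z=W[...,2]
rect(reg(290,195,420,405)&(z>.042)&(z<.056),"trough rim")
rect(reg(510,265,655,400)&(z>.042)&(z<.056),"bin rim")
red=(R_>150)&(G<60)&(B<60)&reg(100,250,200,370); rect(red,"handle")
P=W[red]; print("handle pts", P[P[:,2]>P[:,2].max()-.01].mean(0), P[P[:,2]<P[:,2].min()+.01].mean(0))
rest=reg(95,250,235,370)&(z>.008)&~red; rect(rest,"rest all"); rect(rest&(z>.07),"rest hi")
for a,b in((263,256),(228,222)): print("post",W[int(b/1.5),int(a/1.5)])
rect(reg(200,190,290,280)&(z>.2),"post top")
rect(reg(240,235,290,275)&(z>.006)&(z<.02),"post base")
org=(R_>180)&(G>50)&(G<140)&(B<60)&reg(300,200,410,400)&(z>.02)
n,l,st,c=cv2.connectedComponentsWithStats(org.astype(np.uint8))
for i in range(1,n):
    if st[i,4]>20: Q=W[l==i]; print("ball",st[i,4],np.median(Q,0).round(3),Q[:,2].max().round(3))
for a,b in((370,298),(377,323),(376,350),(334,379),(336,326),(341,351),(384,375)): print(W[int(b/1.5),int(a/1.5)].round(3))
for i in (200,215,230):print("fix",W[i,285])
# plane fit of the board: side strips
W2=np.load("scene.npy"); p2=np.load("scene_px.npy").astype(int)
red=(p2[...,0]>150)&(p2[...,1]<60)&(p2[...,2]<60)&(np.arange(512)[None]>360)&(np.arange(512)[None]<400)&(np.arange(384)[:,None]<260)&(np.arange(384)[:,None]>200)
P=W2[red];print(len(P),P[P[:,2]>P[:,2].max()-.01].mean(0), P[P[:,2]<P[:,2].min()+.01].mean(0),P.mean(0))
im=optics.get_image("top"); save(im,"rest.png",(65,165,165,250),8)
E
```

```text
trough rim 1164 [562.7  33.1] [297.7 152. ] 5.7 z 0.042 0.055
bin rim 853 [ 522.5 -324.1] [166.9 150.1] 78.7 z 0.042 0.055
handle 189 [500.2 325.2] [17.2 55.3] 79.9 z 0.124 0.181
handle pts [0.48984401 0.32592684 0.17538009] [0.52505432 0.31896273 0.12832245]
rest all 3013 [534.8 321.2] [137.2 125.8] 82.8 z 0.008 0.181
rest hi 1278 [531.3 323.3] [135.7 117.9] 80.1 z 0.07 0.181
post [0.62643408 0.17642108 0.04041046]
post [0.62901339 0.17451163 0.27571598]
post top 312 [631.8 181.3] [24.  24.8] 88.5 z 0.2 0.303
post base 335 [630.6 181.4] [52.5 53.9] 46.8 z 0.006 0.019
ball 119 [0.521 0.059 0.04 ] 0.045
ball 123 [0.483 0.051 0.039] 0.045
ball 120 [ 0.446 -0.016  0.039] 0.046
[0.567 0.01  0.015]
[ 0.527 -0.003  0.015]
[ 0.485 -0.002  0.018]
[0.439 0.063 0.015]
[0.52  0.059 0.043]
[0.481 0.051 0.044]
[ 0.446 -0.017  0.041]
fix [ 5.65981352e-01 -8.43640221e-02  3.35965993e-04]
fix [ 0.52987007 -0.08512756 -0.00176906]
fix [ 0.4937835  -0.08541496  0.00208643]
210 [0.49474508 0.32778492 0.17501499] [0.52660295 0.32125955 0.12405611] [0.50983009 0.32428017 0.15125672]
```

View pics/rest.png

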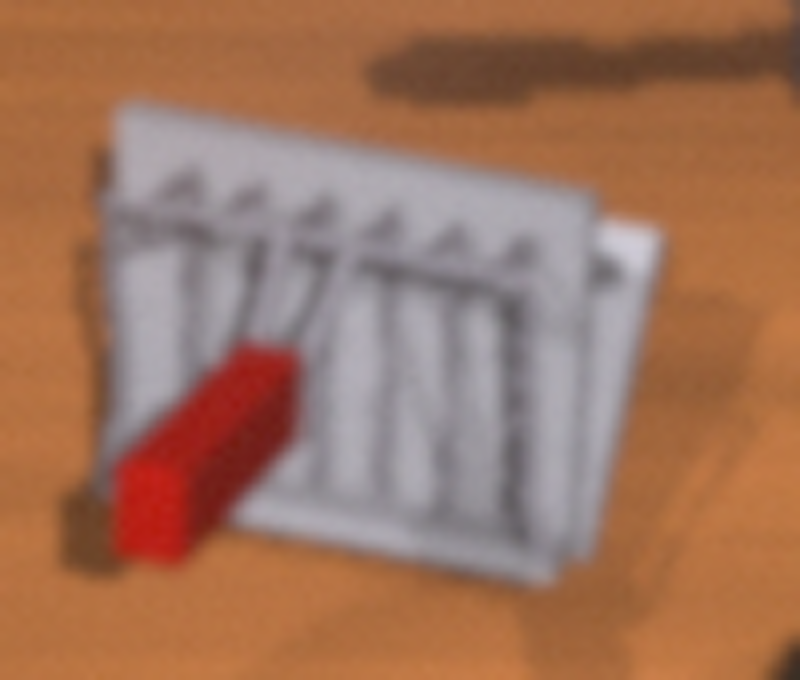

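The crop shows the scoop parked, with the handle base at (265,400), its top at (155,510), and the fence cross wire running from (120,215) to (530,290). I'll refine the yaw and the rest plane, then check IK at the key poses.

```bash
cat >> h.py <<'E'
D=np.pi/180
TR=(np.array([.5627,.0331,0]),5.7); BIN=(np.array([.5225,-.3241,0]),-11.3)
FLIP=R.from_matrix(np.diag([-1.,1,-1]))
GT=np.array([.015,0,.098])          # TCP in the scoop frame
def scoop(pt,yaw,pitch,ref=(0,0,0)):
    """TCP pose putting scoop-frame point ref at world pt; pitch>0 = nose up (deg)"""
    Rs=R.from_euler("ZY",[yaw*D,pitch*D])
    return np.array(pt)+Rs.apply(GT-np.array(ref)),(Rs*FLIP).as_quat()
def loc(fr,p): return fr[0]+R.from_euler("z",fr[1]*D).apply(p)
NOSE=(-.047,0,.0); BACK=(.047,0,0)
E
python3 - <<'E'
from h import *
W=np.load("top.npy");v,u=np.mgrid[:384,:512]
cu,cv_=(u-65)*8+4,(v-165)*8+4
# board strip above the fence
m=(cu>140)&(cu<585)&(cv_-(105+(cu-120)*85/475>12))
e=105+(cu-120)*85/475
m=(cu>140)&(cu<580)&(cv_>e+10)&(cv_<e+45)
P=W[m];P=P[~np.isnan(P[:,0])]
A=np.c_[P[:,:2],np.ones(len(P))]
c=np.linalg.lstsq(A,P[:,2],rcond=None)[0];print("plane",len(P),c,"slope",np.degrees(np.arctan(np.hypot(c[0],c[1]))),"yaw",np.degrees(np.arctan2(c[1],c[0])),np.std(P[:,2]-A@c))
# upper edge line: first pixel in each column with z>.06
E_=[]
for uu in range(82,138):
    col=[vv for vv in range(172,200) if W[vv,uu,2]>.07]
    if col: E_.append(W[col[0],uu])
E_=np.array(E_); k=np.polyfit(E_[:,1],E_[:,0],1); print("edge",len(E_),E_.mean(0),"yaw",np.degrees(np.arctan(-k[0])),np.std(E_[:,0]-np.polyval(k,E_[:,1])), E_[0],E_[-1])
E
python3 - <<'E'
from h import *
seat=[.5325,.3195,.055]
K={"grasp":scoop(seat,-9.5,-30),"tr_in":scoop(loc(TR,[.07,0,.007]),5.7,0),"tr_hi":scoop(loc(TR,[.07,0,.13]),5.7,0),
"tr_end":scoop(loc(TR,[-.138,0,.007]),5.7,0,NOSE),"tr_up":scoop(loc(TR,[-.138,0,.13]),5.7,20,NOSE),
"bin_hi":scoop(loc(BIN,[.0,0,.18]),-11.3,20,NOSE),"bin_d":scoop(loc(BIN,[.005,0,.035]),-11.3,-35,NOSE),"bin_d2":scoop(loc(BIN,[.005,0,.035]),-11.3,-45,NOSE)}
for k,(p,q) in K.items():
    s=r.inverse_kinematics(p,q); print(k,p.round(3),None if s is None else np.round(s,2))
E
```

```text
plane 236 [ 0.61255924 -0.10660928 -0.24011156] slope 31.871990708538664 yaw -9.872818700369569 0.0016550500241411129
edge 56 [0.58824008 0.31339145 0.07965404] yaw -9.846927843277367 0.0007014466725616493 [0.59977201 0.37595679 0.07787556] [0.57824272 0.25255897 0.07653454]
grasp [0.497 0.325 0.147] [ 0.65  0.48  1.86 -0.76  0.56 -0.15]
tr_in [0.647 0.042 0.105] [-0.01  0.7   1.49 -0.    0.96 -1.68]
tr_hi [0.647 0.042 0.228] [-0.01  0.55  1.4  -0.    1.19 -1.68]
tr_end [0.487 0.026 0.105] [-0.04  0.46  1.93 -0.    0.75 -1.71]
tr_up [0.517 0.029 0.201] [-0.02  0.51  1.58 -0.04  1.4  -1.67]
bin_hi [ 0.612 -0.342  0.251] [-0.54  0.82  0.92 -0.12  1.73 -1.91]
bin_d [ 0.522 -0.324  0.151] None
bin_d2 [ 0.502 -0.32   0.148] [-0.81  0.45  2.06  1.69  0.42  2.55]
```

```bash
cat >> h.py <<'E'
SEAT=np.array([.5353,.3189,.055]); YR=-9.85
E
python3 - <<'E'
from h import *
p,q=scoop(SEAT,YR,-30); a=R.from_quat(q).apply([0,0,1])
r.move_to(p-.09*a,q)
print(r.current_t(),r.current_q().round(2) if hasattr(r.current_q(),'round') else r.current_q())
T=np.eye(4);T[:3,:3]=R.from_quat(r.current_ee_rot()).as_matrix();T[:3,3]=r.current_tool_pos()
im=optics.get_image("wrist"); im["camera_from_world"]=np.linalg.inv(T@im["mount"]); W=cloud(im)
save(im,"w1.png",s=1.5)
px=im["pixels"].astype(int); m=(px[...,0]>130)&(px[...,1]<60)&(px[...,2]<60)&(W[...,2]>.05)
Rs=R.from_euler("ZY",[YR*D,-30*D]); L=Rs.inv().apply(W[m]-SEAT); print(m.sum(),np.percentile(L,[1,5,50,95,99],axis=0).round(4))
top=L[L[:,2]>np.percentile(L[:,2],98)-.004]; print(len(top),top.min(0),top.max(0),top.mean(0))
def scan(pts):
    for z in (.035,.05,.065):
        print(z,[(pi,None if (s:=r.inverse_kinematics(*scoop(loc(BIN,[0,0,z]),-11.3,pi,NOSE))) is None else np.round(s,2).tolist()) for pi in (-15,-20,-25,-30,-35)])
scan(0)
E
```

```text
1.4 [ 0.72  0.32  1.87 -0.64  0.71 -0.24]
813 [[ 0.0007 -0.008   0.1258]
 [ 0.0016 -0.0071  0.1264]
 [ 0.0128  0.0007  0.1276]
 [ 0.0249  0.0086  0.1286]
 [ 0.026   0.0094  0.1291]]
813 [ 0.00047713 -0.00810392  0.12498759] [0.02640535 0.00948368 0.12948994] [0.01298894 0.00079529 0.12757197]
0.035 [(-15, [-0.65, 0.56, 1.65, 0.18, 0.71, -2.14]), (-20, [-0.67, 0.52, 1.73, 0.28, 0.6, -2.26]), (-25, [-0.7, 0.49, 1.8, 0.43, 0.5, -2.42]), (-30, [-0.73, 0.46, 1.87, 0.66, 0.42, -2.66]), (-35, None)]
0.05 [(-15, [-0.65, 0.54, 1.64, 0.17, 0.74, -2.14]), (-20, [-0.67, 0.5, 1.72, 0.27, 0.63, -2.24]), (-25, [-0.7, 0.47, 1.79, 0.41, 0.53, -2.39]), (-30, [-0.73, 0.44, 1.87, 0.62, 0.45, -2.61]), (-35, None)]
0.065 [(-15, [-0.65, 0.52, 1.63, 0.16, 0.77, -2.13]), (-20, [-0.67, 0.48, 1.71, 0.26, 0.66, -2.23]), (-25, [-0.7, 0.44, 1.78, 0.39, 0.56, -2.37]), (-30, [-0.73, 0.42, 1.86, 0.58, 0.48, -2.57]), (-35, [-0.76, 0.4, 1.93, 0.85, 0.42, -2.85])]
```

View pics/w1.png

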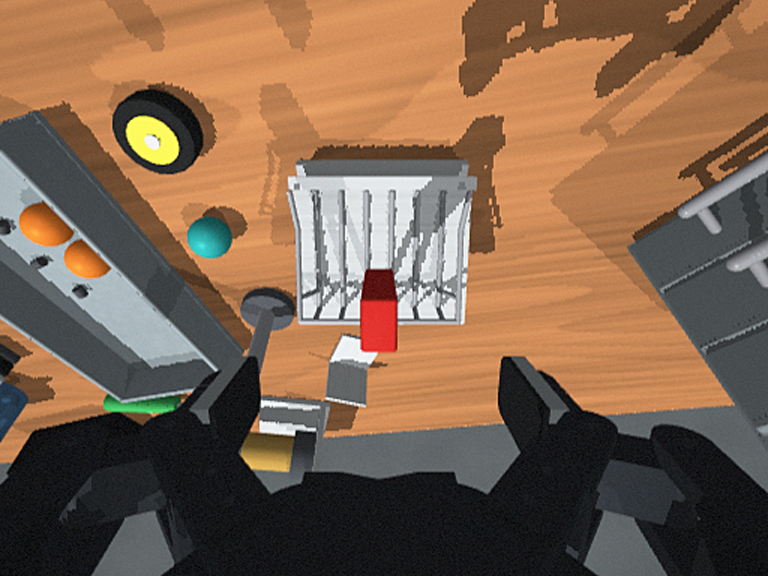

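The wrist view shows the handle top at (378,325), on the hand's centre line. It is offset only -2 mm in x and +0.8 mm in y, so I'll grasp it and carry it to the trough.

```bash
cat >> h.py <<'E'
SEAT=SEAT+R.from_euler("ZY",[YR*D,-30*D]).apply([-.002,.0008,-.0003])
def go(pt,yaw,pitch,ref=(0,0,0),vel=.15): 
    p,q=scoop(pt,yaw,pitch,ref); r.move_linear(p,q,vel)
def st(n=""): print(n,"t",round(r.current_t(),2),"F",np.round(r.current_contact_force(),1),"op",round(r.current_opening(),3),"p",np.round(r.current_tool_pos(),4))
E
python3 - <<'E'
from h import *
p,q=scoop(SEAT,YR,-30)
r.move_linear(p,q,.12); st("at")
r.set_gripper(0.0,80); st("grip"); np.save("grasp.npy",np.r_[r.current_tool_pos(),r.current_ee_rot()])
go(SEAT+[0,0,.03],YR,-30,vel=.08); st("lift")
go(SEAT+[-.03,0,.12],YR,-15,vel=.15); st()
go([.44,.28,.16],-3,0,vel=.15)
go([.44,.05,.16],5.7,0,vel=.2)
go(loc(TR,[.07,0,.12]),5.7,0,vel=.2); st("above")
im=optics.get_image("top"); save(im,"t2.png",(180,110,300,280),4.7/1.35)
im=optics.get_image("scene"); save(im,"s2.png",(180,130,340,290),4)
E
python3 -c "
import cv2,numpy as np
a=cv2.imread('pics/t2.png');b=cv2.imread('pics/s2.png');h=590
f=lambda i:cv2.resize(i,(int(i.shape[1]*h/i.shape[0]),h))
c=np.hstack([f(a),f(b)]);print(c.shape);cv2.imwrite('pics/c2.png',cv2.resize(c,(800,int(h*800/c.shape[1]))))"
```

```text
at t 2.35 F [ 0.3  0.6 -0.1] op 1.001 p [0.4984 0.3264 0.1466]
grip t 2.98 F [-3.8 -1.5  3.7] op 0.2 p [0.4983 0.3262 0.1463]
lift t 3.5 F [-0.1 -0.7 -0.5] op 0.203 p [0.4983 0.326  0.1758]
 t 4.29 F [ 0.8  0.1 -2.1] op 0.204 p [0.4927 0.3215 0.2708]
above t 7.26 F [-0.3  0.4 -1.3] op 0.202 p [0.6468 0.0418 0.2181]
(590, 1006, 3)
```

View pics/c2.png

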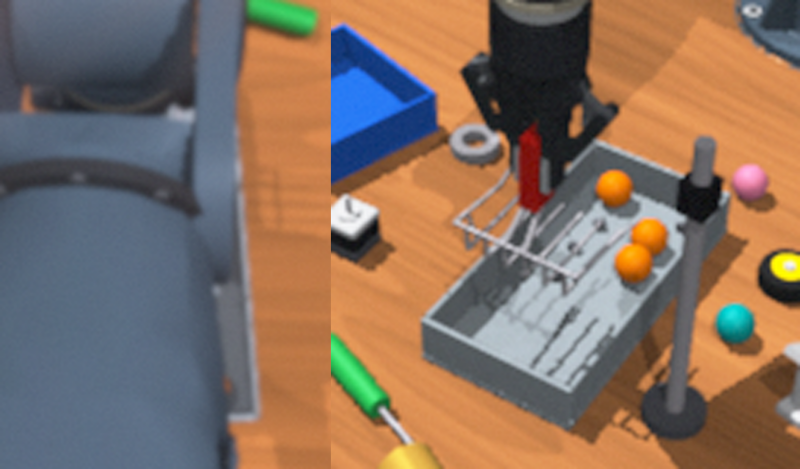

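Scoop held level over the empty far end of the trough, with the fence at (455,220)-(580,280). Balls and off-cuts have not moved. I'll check its alignment numerically, then descend until contact.

```bash
python3 - <<'E'
from h import *
im=optics.get_image("scene"); W=cloud(im)
L=R.from_euler("z",-5.7*D).apply((W-TR[0]).reshape(-1,3)); 
L=L-[.07,0,.12]
m=(L[:,0]>.03)&(L[:,0]<.07)&(abs(L[:,1])<.09)&(L[:,2]>.015)&(L[:,2]<.045)
P=L[m]; print(m.sum(),np.percentile(P,[2,50,98],axis=0).round(4)); k=np.polyfit(P[:,1],P[:,0],1);print("yaw err",np.degrees(np.arctan(-k[0])), "z slope",np.polyfit(P[:,1],P[:,2],1))
go(loc(TR,[.07,0,.02]),5.7,0,vel=.12); st("low")
f0=np.array(r.current_contact_force())
for z in np.arange(.012,.0,-.001):
    go(loc(TR,[.07,0,z]),5.7,0,vel=.05); r.sleep(.05); f=np.array(r.current_contact_force())-f0; print(z.round(3),f.round(1))
    if f[2]>2.5: break
np.save("zf.npy",z)
E
```

```text
174 [[ 0.0306 -0.0565  0.017 ]
 [ 0.0462  0.006   0.029 ]
 [ 0.0501  0.0617  0.044 ]]
yaw err -0.49371578063772076 z slope [0.01169902 0.02925047]
low t 8.39 F [-0.6 -0.3 -1.6] op 0.201 p [0.6478 0.0416 0.1189]
0.012 [ 0.3 -0.   0. ]
0.011 [1.4 1.4 1.2]
0.01 [ 0.6  1.5 -0.8]
0.009 [ 0.2  0.1 -0.5]
0.008 [-0.1 -0.4 -0.6]
0.007 [ 0.3 -0.6 -0.2]
0.006 [0.7 0.6 0.3]
0.005 [-2.4 -0.9  7.3]
```

```bash
python3 - <<'E'
from h import *
Z=.0062
def at(x): return loc(TR,[x,0,Z])
go(at(.023),5.7,0,NOSE,.05); r.sleep(.1); f0=np.array(r.current_contact_force()); print(f0.round(1))
xs=list(np.arange(.003,-.115,-.02))+list(np.arange(-.117,-.1395,-.003))
for x in xs:
    go(at(x),5.7,0,NOSE,.07); f=R.from_euler("z",-5.7*D).apply(np.array(r.current_contact_force())-f0)
    print(round(x,3),f.round(1))
    if np.abs(f).max()>12: break
print("x",x); np.save("xe.npy",x); st()
im=optics.get_image("scene"); save(im,"s3.png",(210,150,340,270),5)
E
```

```text
[-0.4  0.8 -1.4]
0.003 [ 0.6 -1.7 -0.7]
-0.017 [-0.2 -0.2  0.3]
-0.037 [ 0.2 -0.6 -0.2]
-0.057 [ 0.7 -0.4 -0.1]
-0.077 [-0.5 -1.2 -0. ]
-0.097 [ 0.  -1.1 -1. ]
-0.117 [-0.  -1.6 -0.3]
-0.12 [ 0.4 -0.9 -0.6]
-0.123 [ 1.  -0.1 -2. ]
-0.126 [ 0.8 -0.6 -1.6]
-0.129 [ 0.7 -1.3 -1.3]
-0.132 [ 0.4 -0.6 -1.7]
-0.135 [ 0.9 -0.9 -1.3]
-0.138 [ 0.1 -0.8 -1.8]
x -0.138
 t 15.98 F [-0.2  0.1 -3.2] op 0.203 p [0.4869 0.0255 0.1042]
```

View pics/s3.png

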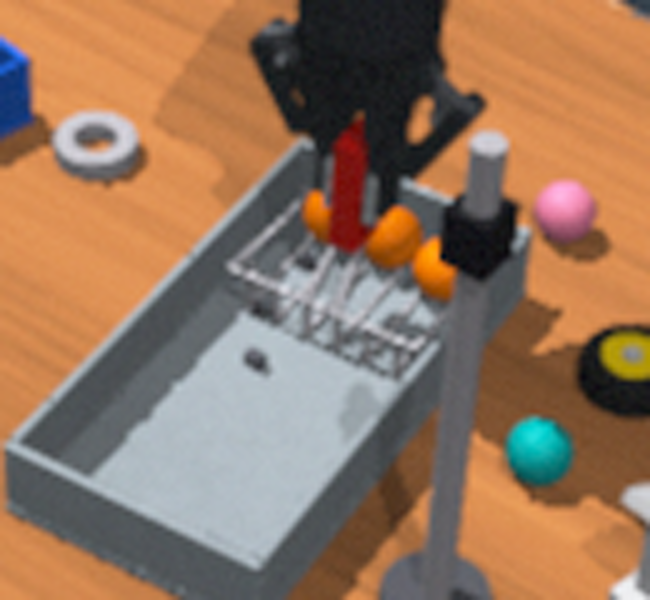

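All three balls are over the bed against the near wall, at (320,215), (395,237) and (435,268). The vertical force shows their weight on the scoop. Next I'll pivot the nose up, lift and shake gently.

```bash
python3 - <<'E'
from h import *
for pi in (4,8,12,16,20,24):
    go(loc(TR,[-.138,0,.0085+.097*np.sin(pi*D)]),5.7,pi,NOSE,.05); st(pi)
r.sleep(.3)
B=lambda z,dx=0,dy=0: loc(TR,[-.07+dx,dy,z])
go(B(.05),5.7,24,vel=.08); go(B(.10),5.7,20,vel=.1); st("up")
for s in (1,-1,1,-1): go(B(.10,.006*s,.006*s),5.7,20-4*s,vel=.06)
r.sleep(.3); st()
im=optics.get_image("scene"); save(im,"s4.png",(200,100,360,260),3.6)
E
```

```text
4 t 16.34 F [ 0.1  0.2 -3. ] op 0.201 p [0.494  0.0263 0.1085]
8 t 16.62 F [-0.1  0.6 -3.2] op 0.205 p [0.4999 0.0269 0.11  ]
12 t 16.9 F [-0.3  0.1 -2.3] op 0.198 p [0.5057 0.0275 0.1112]
16 t 17.17 F [-1.   0.5 -2.7] op 0.205 p [0.5114 0.028  0.1119]
20 t 17.42 F [ 0.4 -0.3 -2. ] op 0.195 p [0.5165 0.0285 0.1121]
24 t 17.67 F [ 0.2  0.1 -2.1] op 0.197 p [0.5212 0.029  0.1118]
up t 19.22 F [ 0.9 -0.2 -2.8] op 0.2 p [0.5401 0.0309 0.1865]
 t 20.91 F [ 0.5 -0.7 -2.5] op 0.203 p [0.5409 0.0251 0.1838]
```

View pics/s4.png

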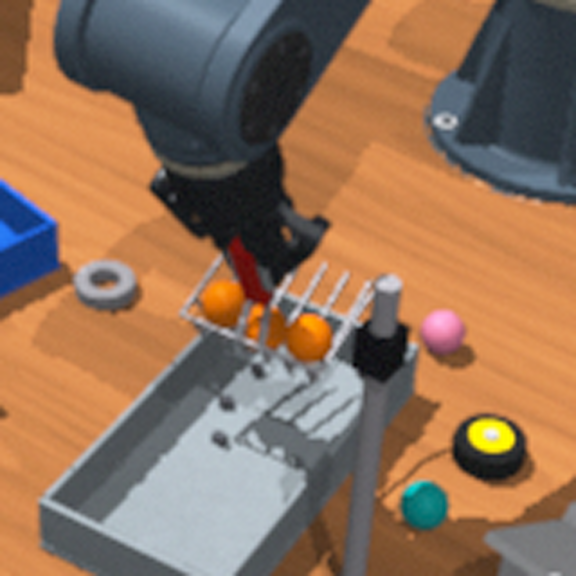

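Three balls sit against the fence at (222,302), (265,328) and (309,338). Off-cuts on the trough floor are at (258,370), (228,403) and (221,440). I need to confirm the fourth.

```bash
python3 - <<'E'
from h import *
im=optics.get_image("scene"); W=cloud(im); px=im["pixels"].astype(int)
L=R.from_euler("z",-5.7*D).apply((W-TR[0]).reshape(-1,3)).reshape(W.shape)
for lo,hi,n in((.009,.025,"floor"),(.045,.2,"scoop")):
    m=(px.max(-1)<95)&(abs(L[...,0])<.14)&(abs(L[...,1])<.066)&(L[...,2]>lo)&(L[...,2]<hi)&(np.mgrid[:384,:512][0]>180)
    k,l,s,c=cv2.connectedComponentsWithStats(m.astype(np.uint8),connectivity=8)
    for i in range(1,k):
        if s[i,4]>5: print(n,s[i,4],c[i].round(),((c[i]-[200,100])*3.6).round(),np.median(L[l==i],0).round(3),np.median(px[l==i],0))
a=im["pixels"][185:235,250:310,::-1]; a=cv2.resize(a,None,fx=7,fy=7,interpolation=cv2.INTER_CUBIC)
w=optics.get_image("wrist")["pixels"][...,::-1]; w=cv2.resize(w,(467,350))[:, :380]
cv2.imwrite("pics/c5.png",np.hstack([a,w])[:,:800]); print(np.hstack([a,w]).shape)
E
```

```text
floor 8 [271. 202.] [255. 368.] [-0.092 -0.036  0.014] [68.5 71.  77. ]
floor 6 [263. 212.] [226. 403.] [-0.045 -0.036  0.012] [75.5 81.  83. ]
scoop 8 [262. 194.] [222. 339.] [-0.03  -0.032  0.09 ] [78.5 78.  82. ]
(350, 800, 3)
```

View pics/c5.png

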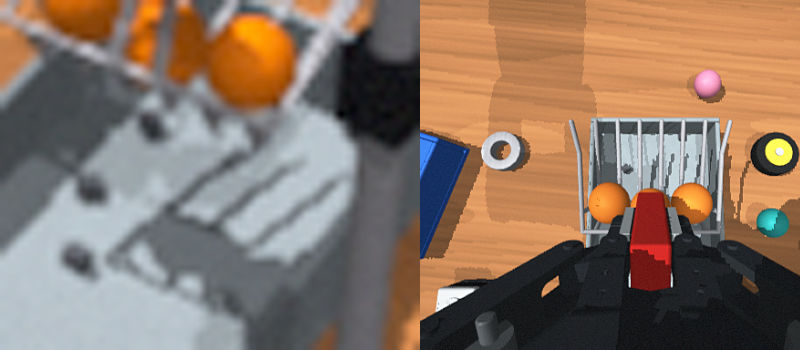

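Three off-cuts are on the floor; the fourth may be hidden behind the right-hand ball. I'll move the scoop along, still over the trough, shake it once more and look at the near end.

```bash
python3 - <<'E'
from h import *
B=lambda z,dx=0,dy=0: loc(TR,[.04+dx,dy,z])
go(B(.13),5.7,20,vel=.12)
for s in (1,-1,1,-1): go(B(.13,.01*s,.008*s),5.7,18-7*s,vel=.1)
go(B(.13),5.7,20,vel=.1); r.sleep(.2); st()
T=np.eye(4);T[:3,:3]=R.from_quat(r.current_ee_rot()).as_matrix();T[:3,3]=r.current_tool_pos()
w=optics.get_image("wrist")["pixels"][...,::-1]
s=optics.get_image("scene")["pixels"][...,::-1]
a=cv2.resize(w[90:300,120:392],None,fx=1.9,fy=1.9,interpolation=cv2.INTER_CUBIC); b=cv2.resize(s[160:260,220:304],None,fx=3.99,fy=3.99,interpolation=cv2.INTER_CUBIC)
h=min(len(a),len(b)); c=np.hstack([a[:h],b[:h]])[:,:800]; print(c.shape,a.shape); cv2.imwrite("pics/c6.png",c)
E
```

```text
t 24.1 F [-0.5  0.4 -2.2] op 0.2 p [0.6498 0.0416 0.2169]
(399, 800, 3) (399, 517, 3)
```

View pics/c6.png

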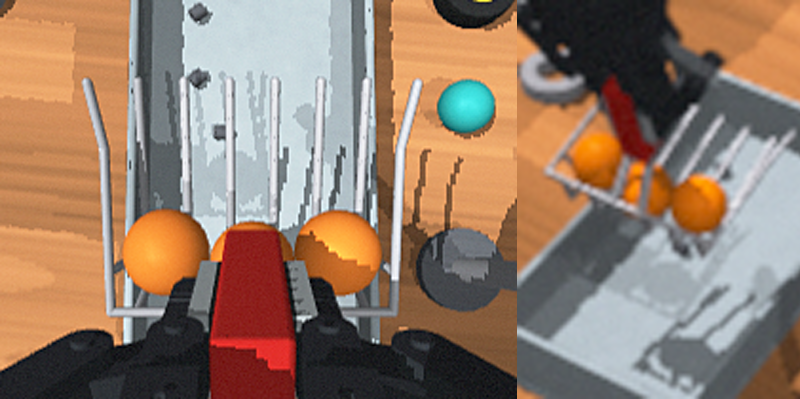

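The wrist half shows off-cuts at (200,12), (200,78) and (220,132). A dark spot at (690,243) in the scene half, under the right ball, might be the fourth, caught at the fence. I'll check by position.

```bash
cat > chk.py <<'E'
from h import *
def chk():
    Rt=R.from_quat(r.current_ee_rot()); t=np.array(r.current_tool_pos()); T=np.eye(4);T[:3,:3]=Rt.as_matrix();T[:3,3]=t
    Rs=Rt*FLIP.inv(); o=t-Rs.apply(GT)
    for n in("scene","wrist"):
        im=optics.get_image(n)
        if n=="wrist": im["camera_from_world"]=np.linalg.inv(T@im["mount"])
        W=cloud(im); px=im["pixels"].astype(int)
        L=R.from_euler("z",-5.7*D).apply((W-TR[0]).reshape(-1,3)).reshape(W.shape)
        S=Rs.inv().apply((W-o).reshape(-1,3)).reshape(W.shape)
        dark=(px.max(-1)<105)&(px.max(-1)-px.min(-1)<30)
        ms={"floor":(abs(L[...,0])<.14)&(abs(L[...,1])<.066)&(L[...,2]>.0085)&(L[...,2]<.025),
            "scoop":(abs(S[...,0])<.05)&(abs(S[...,1])<.06)&(S[...,2]>-.008)&(S[...,2]<.035)}
        for k,m in ms.items():
            c,l,s,ce=cv2.connectedComponentsWithStats((m&dark).astype(np.uint8),connectivity=8)
            for i in range(1,c):
                if s[i,4]>=5: print(n,k,s[i,4],ce[i].round(),np.median((L if k=="floor" else S)[l==i],0).round(3),np.median(px[l==i],0))
    return
if __name__=="__main__": chk()
E
python3 chk.py
```

```text
scene floor 6 [261. 222.] [-0.008 -0.018  0.014] [69. 71. 76.]
scene scoop 6 [240. 212.] [ 0.046 -0.026  0.009] [82.  82.5 85.5]
scene scoop 8 [246. 214.] [ 0.046 -0.007  0.012] [90. 85. 87.]
scene scoop 6 [259. 220.] [0.047 0.031 0.014] [92.5 92.5 95.5]
wrist floor 36 [280.  66.] [-0.134  0.038  0.013] [72.5 77.5 80. ]
wrist floor 27 [224.  97.] [-0.091 -0.037  0.013] [65. 69. 72.]
wrist floor 36 [224. 131.] [-0.046 -0.036  0.014] [78.  80.5 86.5]
wrist floor 13 [235. 161.] [-0.006 -0.022  0.014] [79. 82. 89.]
wrist scoop 42 [195. 150.] [-0.031 -0.045  0.003] [73.5 75.  77. ]
wrist scoop 8 [170. 144.] [-0.037 -0.059  0.021] [83.5 79.  83. ]
wrist scoop 7 [172. 152.] [-0.031 -0.058  0.02 ] [77. 76. 78.]
wrist scoop 9 [176. 165.] [-0.021 -0.057  0.021] [81. 80. 77.]
wrist scoop 140 [195. 185.] [-0.001 -0.047  0.004] [93. 94. 97.]
wrist scoop 26 [177. 184.] [-0.007 -0.056  0.022] [78.5 78.  74. ]
wrist scoop 12 [220. 190.] [ 0.003 -0.027  0.003] [87.5 89.  91.5]
wrist scoop 18 [243. 198.] [ 0.01  -0.007  0.003] [82.  83.5 85.5]
wrist scoop 17 [178. 206.] [ 0.01  -0.056  0.024] [73. 73. 79.]
wrist scoop 7 [219. 202.] [ 0.012 -0.027  0.004] [89. 86. 87.]
wrist scoop 41 [181. 231.] [ 0.03  -0.056  0.025] [76. 79. 85.]
wrist scoop 11 [321. 229.] [0.03  0.055 0.021] [79. 83. 89.]
wrist scoop 15 [325. 242.] [0.038 0.057 0.028] [79. 83. 91.]
wrist scoop 75 [311. 249.] [0.046 0.047 0.026] [84. 85. 87.]
wrist scoop 23 [195. 248.] [ 0.046 -0.046  0.021] [76. 80. 81.]
wrist scoop 5 [180. 249.] [ 0.044 -0.056  0.028] [66. 65. 68.]
```

All four off-cuts are confirmed on the trough floor. Carrying the balls to the tray and tipping.

```bash
python3 - <<'E'
from h import *
go(loc(TR,[.03,0,.17]),5.7,20,vel=.15)
go([.58,-.14,.18],-3,20,vel=.15)
N=lambda x,z,pi,v=.1: go(loc(BIN,[x,0,z]),-11.3,pi,NOSE,v)
N(.0,.17,20,.15); st("over")
N(.0,.10,12); N(.0,.065,3,.08)
for z,pi in((.055,-3),(.048,-8),(.043,-13),(.040,-18),(.040,-23),(.040,-27)): N(0,z,pi,.05)
r.sleep(.6); st("tipped")
N(.0,.09,-25,.1); r.sleep(.2); st("up"); N(.0,.15,-15,.12)
im=optics.get_image("scene"); W=cloud(im); px=im["pixels"].astype(int)
m=((px[...,0]>170)&(px[...,1]>40)&(px[...,1]<150)&(px[...,2]<70)&(W[...,2]>.01)&(W[...,2]<.3)&(W[...,1]<.15)&(W[...,0]<.75))
k,l,s,c=cv2.connectedComponentsWithStats(m.astype(np.uint8))
for i in range(1,k):
    if s[i,4]>15: print(s[i,4],c[i].round(),R.from_euler("z",11.3*D).apply(np.median(W[l==i],0)-BIN[0]).round(3))
save(im,"s7.png",(110,70,270,210),4); st()
E
```

```text
over t 27.59 F [-0.4 -0.3 -2.2] op 0.198 p [ 0.6128 -0.3412  0.2411]
tipped t 31.47 F [-1.   0.2 -1.4] op 0.199 p [ 0.5331 -0.3262  0.1555]
up t 32.32 F [-0.  -0.1 -0.8] op 0.2 p [ 0.5367 -0.3268  0.2042]
167 [193. 157.] [-0.048  0.008  0.034]
 t 33.01 F [-0.6  0.6 -1.8] op 0.197 p [ 0.5557 -0.3305  0.2593]
```

View pics/s7.png

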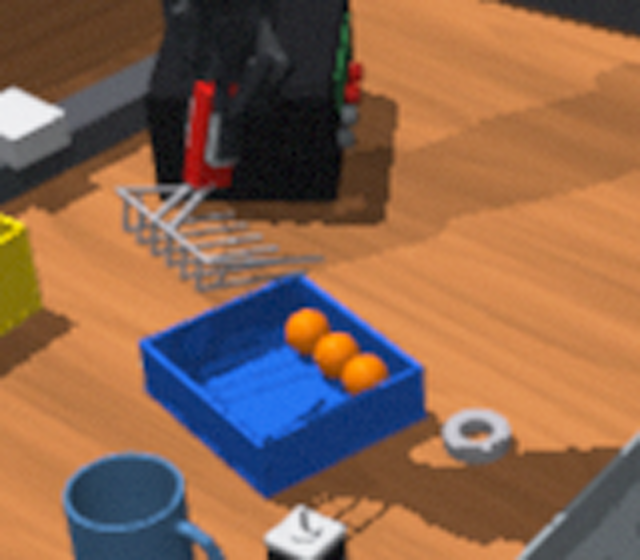

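All three balls are in the blue tray, at (306,330), (335,355) and (364,373), and the scoop is empty. Returning it to the rest.

```bash
python3 - <<'E'
from h import *
go([.50,-.14,.18],-3,0,vel=.18)
go([.44,.05,.17],5.7,0,vel=.2)
go([.44,.28,.17],-3,0,vel=.2)
go(SEAT+[-.03,0,.12],YR,-15,vel=.15)
go(SEAT+[0,0,.03],YR,-30,vel=.12); r.sleep(.2); st("above"); f0=np.array(r.current_contact_force())
for z in (.01,.004,.003,.002,.001,0):
    go(SEAT+[0,0,z],YR,-30,vel=.04); r.sleep(.05); f=np.array(r.current_contact_force())-f0; print(z,f.round(1))
    if np.linalg.norm(f)>8: break
st()
im=optics.get_image("scene");W=cloud(im)
E
```

```text
above t 38.38 F [-0.2  0.2 -1.3] op 0.196 p [0.4987 0.3261 0.1768]
0.01 [ 0.7 -0.   0.2]
0.004 [ 0.9 -0.1 -1. ]
0.003 [-0.6 -0.1  0.1]
0.002 [0.  0.3 0.1]
0.001 [ 0.3  0.5 -0.6]
0 [-1.4 -1.1  4.9]
 t 40.62 F [-1.6 -0.9  3.6] op 0.199 p [0.4985 0.3261 0.1464]
```

Contact came at exactly the original pose. Now I'll release, back off along the handle and verify.

```bash
python3 - <<'E'
from h import *
r.set_gripper(1.0); r.sleep(.2); st("open")
p,q=scoop(SEAT,YR,-30); a=R.from_quat(q).apply([0,0,1])
p0,q0=scoop(R.from_euler("ZY",[YR*D,-30*D]).apply([.002,-.0008,.0003])+SEAT,YR,-30)
r.move_linear(p0-.09*a,q,.08); r.sleep(.3); st()
T=np.eye(4);T[:3,:3]=R.from_quat(r.current_ee_rot()).as_matrix();T[:3,3]=r.current_tool_pos()
im=optics.get_image("wrist"); im["camera_from_world"]=np.linalg.inv(T@im["mount"]); W=cloud(im)
px=im["pixels"].astype(int); m=(px[...,0]>130)&(px[...,1]<60)&(px[...,2]<60)&(W[...,2]>.05)
L=R.from_euler("ZY",[YR*D,-30*D]).inv().apply(W[m]-SEAT); print(m.sum(),np.percentile(L,[1,50,99],axis=0).round(4))
ref=cv2.imread("pics/w1.png"); now=cv2.resize(im["pixels"][...,::-1],None,fx=1.5,fy=1.5,interpolation=cv2.INTER_CUBIC)
d=cv2.absdiff(ref,now).max(-1)[140:360,200:560]; print("diff in scoop area",d.mean(),(d>60).sum())
r.move_linear(p0-.16*a,q,.15)
t=optics.get_image("top"); d=cv2.absdiff(t["pixels"],np.load("top_px.npy")).max(-1); b=(d>60).astype(np.uint8)
k,l,s,c=cv2.connectedComponentsWithStats(b)
for i in range(1,k):
    if s[i,4]>12: print("changed",s[i,4],(c[i]*1.5).round())
E
```

```text
open t 41.54 F [0.9 0.  0. ] op 1.0 p [0.4984 0.3261 0.1461]
 t 43.12 F [-0.2 -0.6 -0.6] op 1.002 p [0.4555 0.3327 0.2251]
808 [[ 0.0028 -0.0081  0.1263]
 [ 0.0149  0.0006  0.1279]
 [ 0.028   0.0086  0.1293]]
diff in scoop area 11.544280303030304 3617
changed 438 [336. 338.]
changed 751 [573. 363.]
changed 221 [380. 375.]
changed 5973 [ 44. 470.]
```

```bash
python3 -c "
from cell import r
print(r.hand_in(), r.current_t())"
```

```text
the job is handed in; nothing more can be done
the job is handed in; nothing more can be done
```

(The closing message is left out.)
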